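# Set the roll cutter's length stop from the gauge

### The arm

A 6-joint arm with a two-finger parallel gripper is mounted at the origin on the work surface. World frame = base frame: x ahead of the robot, y to its left, z up, the work surface at z = 0. Lengths are in mm, angles in rad, forces in N, time in s.
With the tool pointing down it reaches from about 400 to 825 mm from the base axis. Payload 7 kg.
Tool frame: the origin (TCP) lies at the very end of the fingers, on their centre line; the grasp point (between the pads) lies 19 mm behind it (r.tcp_to_grasp is the distance from the TCP to the grasp point, in mm); z points along the fingers, y is the line along which they close (so a half turn about z gives the same grasp; the last joint's range is limited). The gripper opens to 85 mm and grips with 20 to 120 N. Pads are 22 mm wide; open, the fingers measure 114 mm over their backs; the gripper's body (76 mm by 85 mm) begins 54 mm behind the grasp point. The pads swing forward as they close: fully open they stand 13 mm farther back than shut.
Start: joints at [1.458, 0.359, 0.012, 0, -1.224, -0.288], TCP at [263.361, 621.479, 231.302] pointing down, gripper open.
Joint ranges: [-3.07, 3.07], [-1.43, 2.12], [-1.02, 1.25], [-3.03, 1.67], [-3.05, -0], [-3.03, 3.03]. Speed limits (rad/s): [2.39, 2.39, 3.01, 3.14, 3.14, 3.14].

### API

Orientations are given as a unit quaternion [w, x, y, z].
In Python, from plant import r gives the robot as it stands.
- The arm moves only by the tool move_arm, never from a script. Its argument "increments" is a list of rows, each a list of 2 entries, a list of its own where there are three numbers: the shift along the tool's x, y, z as a fraction of full scale, then the turn about the tool's z as a fraction of full scale. A call has 1 to 8 rows; each row shifts and turns the commanded pose from where the row before left it, along the tool's axes as they then stand; what a row does not reach is not made up. Full scale, the value 1, is 0.04 m for a shift and 120 degrees for a turn. A row lasts 1/10 s, in which the tool goes at most 50 mm and 8.59 degrees, less where a joint would pass 70% of its speed; a pose out of reach is approached as far as the arm can. A call with a number of a shift or a turn outside -1 to 1 is refused whole. A call with a gripper value outside its range is refused whole. "claw" is the opening, from -1 (shut) to 1 (fully open), set as the call begins (left out, the last holds). The fingers move at their own pace and stop on an object; the grip force is fixed at half the most. Time passes only in rows, so rows that do not move let the fingers close. It gives the time, the measured TCP pose, the force, the opening and the grip force at its end, in the units of the state.
- r.observe(): the state, without advancing time (a new reading comes with each control period).
- r.grab_frame(name): name is "scene" or "top" or "wrist"; returns a dict with "image" (480x640x3 uint8, blue, green, red), "K" (3x3 intrinsics, pixels), "pose" (4x4, takes a point from camera to world coordinates); the wrist camera has in their place "tool_from_camera" (4x4, takes a point from camera to tool coordinates, whose origin is the TCP and whose axes are the flange's). Camera axes: x right, y down, z forward; pixel columns grow to the right and rows downward; lengths in mm; the calibration is good to about 2 mm. A picture is of the moment at which its call begins: read the wrist's pose just before it. There is no depth.
- r.hand_in(): hands the job in; it is judged then, once.
Trained networks look in the newest picture that a camera, given by its name, has taken for a name from the list of things; names that differ only in an ending like _2 or _b are one class to them, and where a whole thing is asked for, a point or a joint stands for the part that bears it (a point fixed in the world has none). Each returns a list of dicts, best first, with "p" (0 to 1); they miss things now and then, are a little off and sometimes report something else, mostly with a low value. They report only what shows in the picture. A call takes as long as a camera call. They do not tell look-alikes from the thing itself.
- r.trace(camera, target): "pixels" (480x640 bool, what is visible of it) and "extent" ([left, top, right, bottom] in pixels, round what is visible of it).
- r.place_of(camera, target): "uv" ([column, row] in pixels: a listed point, or the origin of a listed thing).
The state is a dict: "clock": time; "joint_positions": joint angles; "joint_vel": joint speeds; "joint_efforts": joint torques, N m; "eef_pos": TCP position; "tool_rot": TCP orientation; "force": force on the tool from outside, world axes, zero at the start; "ft_torque": the same for the moment, N m; "gripper_width": finger opening in mm; "grip_force": force on a finger pad.
Only numpy, scipy, OpenCV 4.12 (cv2) and the standard library are available. Lean on these libraries where they do the work, as an engineer would, in place of code of your own. Each camera call takes 0.05 s, during which the arm holds its last target. There are 200 camera calls.

### The job

Set the cutting guide's stop to the length of the blue gauge: loosen the red wing screw on the brass stop collar about a quarter turn before moving the collar, slide the collar along the bar until its steel blade has pushed the gauge up against the rubber-faced fence and nips it lightly, by feel and without squeezing it hard, and turn the wing screw tight again so that the gauge stays nipped between blade and fence. Then let go, and leave the spare collar, spare screw, bowl and flour can where they are.

Things in the scene. Friction and masses are not known exactly. Their poses are not given: they have to be found in the camera images.
- guide: roll-cutting guide fixed to the bench: white board 150 x 360 x 12 mm; square steel bar 16 mm thick along its own y at x = -30 mm, axis 75 mm above the bench, between posts (89 mm tall) at y = -163 and 163 mm. A trough 34 mm wide (ribs 12 mm tall) runs along y at x = +25 mm. Origin: centre of the board's underside; y towards the fence, x away from the robot at yaw 0, z up.
- stop: brass stop collar on the bar, 40 mm dia, 30 mm long, with an arm carrying the steel stop blade (32 mm wide, 8 thick, down to 20 mm above the bench) over the trough. Origin: collar's centre on the bar's axis, axes as the guide's; the blade's face towards the fence is at y = +15 mm. It slides along y only, y from -125 to +55 mm in the guide; screw tight, it resists 12 N or more; loose, it drags with about 1.2 N.
- screw (a joint): angle of the wing set screw upright on top of the collar, rad: near 0 (0 to 0.12 at the start) is tight; grows turned counter-clockwise seen from above (loosening). Its hold on the bar fades and is gone from about 1.0 on; 1.2 or more is safely loose; turned back below 0.3 it is tight. End stops -0.25 and 2.4. Turning takes about 0.15 N m; the wing stays at its height.
- wing (a point): point in the red wing of the set screw, on the screw's axis, at the height to grip (127 mm above the bench). The wing is an upright slab 10 mm thick, 42 long, 26 tall (112 to 138 mm above the bench), free all round; what is below it is at most 99 mm high but for a 9 mm stem. y axis along its length, x across its thickness, z up; at screw value 0 its y is the guide's y.
- gauge: length gauge, loose in the trough: blue box 28 x 70 x 28 mm, at its -y end a steel rod with a 22 mm square foot. The rod is set and locked: overall length 78 to 98 mm, different each time, not measured. Origin: centre of the box's underside; y to the fence, the end facing the fence is at y = +35 mm. 0.14 to 0.28 kg. At the start 4 to 14 mm short of the fence, clear of the blade.
- fence: black rubber-faced pad 50 x 10 x 36 mm on the fence at the +y end of the trough. Origin: its centre, 33 mm above the bench; the face the gauge rests on is 5 mm to -y of it. It yields 1 mm per 12 N. More than 15 N on the gauge is too hard a squeeze.
- spare_collar: bystander: small brass ring, 28 mm dia, 14 mm tall, on the guide's board outside the trough. Origin: underside centre.
- spare_screw: bystander: spare red screw, 10 x 56 x 10 mm, lying on the guide's board on the robot's side of the bar. Origin: underside centre of its head.
- bowl: bystander: steel bowl, 140 mm dia, 65 mm tall, right of the guide. Origin: underside centre.
- shaker: bystander: steel flour can, 64 mm dia, 110 mm tall, left of the guide. Origin: underside centre.
There are look-alikes about, which are no part of the job. What is shaped like the gauge but green, pink or turquoise is not meant.

How it is judged (in metres and radians):
On the way, in this order (a step that is already met when the one before it is completed fails the run):
1. the wing screw is loosened to 1.2 rad or more with the collar still where it was (within 10 mm) (value of joint screw above 1.2 rad and distance of stop from where it was at the start of the episode below 0.01 m), for 0.2 s.
2. with the screw loose, the gauge is nipped (over 1 N) between blade and fence (contact force between stop and gauge above 1 N and contact force between gauge and fence above 1 N and value of joint screw above 0.9 rad), for 0.2 s.
At the end, for the whole second after the job is handed in: the screw is tight again (below 0.3 rad), the gauge is at rest against the fence and still nipped, with more than 0.5 N both between blade and gauge and between gauge and fence (contact force between stop and gauge above 0.5 N and contact force between gauge and fence above 0.5 N and value of joint screw below 0.3 rad and linear speed of gauge below 0.01 m/s); the robot touches nothing.
It fails at once if the gauge is squeezed with more than 15 N (contact force between stop and gauge above 15 N or contact force between gauge and fence above 15 N).
It fails at once if a bystander is moved more than 25 mm (distance of any of spare_collar, spare_screw, bowl, shaker from where it was at the start of the episode above 0.025 m).
It also fails if it takes over 58 s, if anything falls off the work surface, if the arm or the gripper's body presses on something with over 40 N, if the wrist force passes 120 N, or if a joint passes its speed limit or range.

## Working session

There is one attempt and no reset: what is moved stays moved. The work goes in short steps, Python scripts to look and compute and a tool call to move; the robot and the scene stay as the last step left them, time stands still between calls to the robot, and variables do not carry over. Pictures are saved under pics/ and viewed, at most 10 in all, crops included, and the job is handed in when it is done.

Besides the shell and the picture viewer there is one more tool, called after ">>>" by a JSON object that holds its "api" and its "payload", one argument or row to a line. move_arm: Moves the arm, as the interface text tells. Its arguments: {"type":"object","properties":{"increments":{"type":"array"},"claw":{"type":"number"}},"required":["increments"]}

```bash
ls; mkdir -p pics
cat > h.py <<'E'
import numpy as np, cv2
from scipy.spatial.transform import Rotation as R
from plant import r
def cam(f,obs=None):
    K=np.array(f["K"])
    if "pose" in f: return K,np.array(f["pose"])
    o=obs; T=np.eye(4); q=o["tool_rot"]; T[:3,:3]=R.from_quat([q[1],q[2],q[3],q[0]]).as_matrix(); T[:3,3]=o["eef_pos"]
    return K,T@np.array(f["tool_from_camera"])
def ray(c,uv):
    K,T=c; d=T[:3,:3]@np.linalg.solve(K,[uv[0],uv[1],1]); return T[:3,3],d/np.linalg.norm(d)
def onz(c,uv,z):
    o,d=ray(c,uv); return o+d*(z-o[2])/d[2]
def tri(rs):
    A=np.zeros((3,3));b=np.zeros(3)
    for o,d in rs:
        P=np.eye(3)-np.outer(d,d);A+=P;b+=P@o
    x=np.linalg.solve(A,b); return x,[float(np.linalg.norm((np.eye(3)-np.outer(d,d))@(x-o))) for o,d in rs]
def proj(c,p):
    K,T=c; q=K@(T[:3,:3].T@(np.array(p)-T[:3,3])); return q[:2]/q[2]
E
python3 - <<'E'
from h import *
np.set_printoptions(precision=1,suppress=True)
o=r.observe();print(o)
ims=[];C={}
for n in ["scene","top"]:
    f=r.grab_frame(n);cv2.imwrite(f"pics/{n}0.png",f["image"]);C[n]=cam(f,o)
    print(n,C[n][0][0],C[n][1])
    for t in ["guide","stop","wing","gauge","fence","spare_collar","spare_screw","bowl","shaker"]:
        print(t,[(round(d["p"],2),np.round(d["uv"],1)) for d in r.place_of(n,t)][:3])
import pickle;pickle.dump(C,open("C.pkl","wb"))
E
```

```text
pics
{'clock': 0.0, 'joint_positions': array([ 1.5,  0.4,  0. , -0. , -1.2, -0.3]), 'joint_vel': array([ 0.,  0.,  0.,  0.,  0., -0.]), 'joint_efforts': array([ -0. , -58.3,  29.3,   6.9,  -0. ,  -0. ]), 'eef_pos': array([263.2, 621.1, 230.4]), 'tool_rot': array([ 0. ,  1. , -0.2, -0. ]), 'force': array([-0.4, -0.2,  0.4]), 'ft_torque': array([-0., -0., -0.]), 'grip_force': 0.0, 'gripper_width': 85.61239375330682}
scene [569.5   0.  324.3] [[  -0.8    0.3   -0.5 1009.1]
 [   0.6    0.5   -0.7  711.8]
 [  -0.    -0.8   -0.6  757.3]
 [   0.     0.     0.     1. ]]
guide [(0.58, array([315.7, 281.4]))]
stop []
wing [(0.76, array([289.9, 200.1])), (0.31, array([274.2, 273.4]))]
gauge [(0.79, array([400.6, 265.5])), (0.77, array([229.5, 291.6])), (0.74, array([253.3, 338.1]))]
fence [(0.56, array([341.3, 303.1]))]
spare_collar [(0.53, array([274.8, 276.4]))]
spare_screw [(0.58, array([361.7, 281.9]))]
bowl [(0.59, array([279.9, 187. ]))]
shaker [(0.72, array([469.4, 403.9]))]
top [466.    0.  320.2] [[  -0.    -1.     0.1  450.1]
 [  -1.     0.    -0.    14.8]
 [   0.    -0.1   -1.  1021.8]
 [   0.     0.     0.     1. ]]
guide [(0.92, array([324.9, 243.9]))]
stop [(0.95, array([380.9, 248.8]))]
wing [(0.64, array([383.2, 247.9]))]
gauge [(0.97, array([358.8, 170.6])), (0.7, array([292.9, 236. ])), (0.7, array([294.2, 166.6]))]
fence [(0.65, array([268.9, 236.3]))]
spare_collar [(0.49, array([342.1, 212.5]))]
spare_screw [(0.54, array([380. , 250.3])), (0.5, array([290. , 275.8]))]
bowl [(0.76, array([479. , 296.4]))]
shaker [(0.69, array([141.8, 261.1]))]
```

View pics/top0.png

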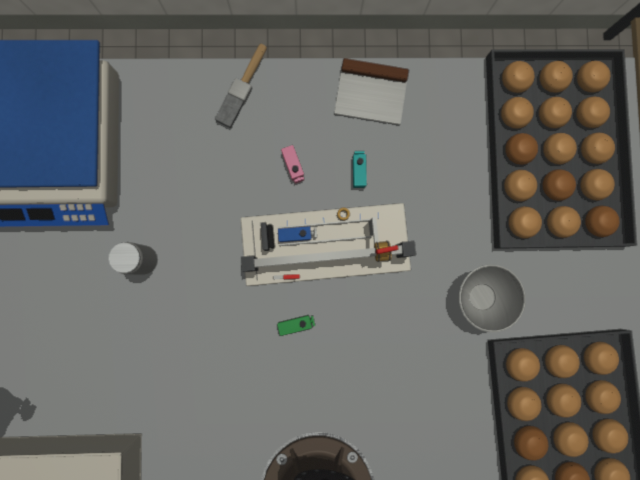

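View pics/scene0.png

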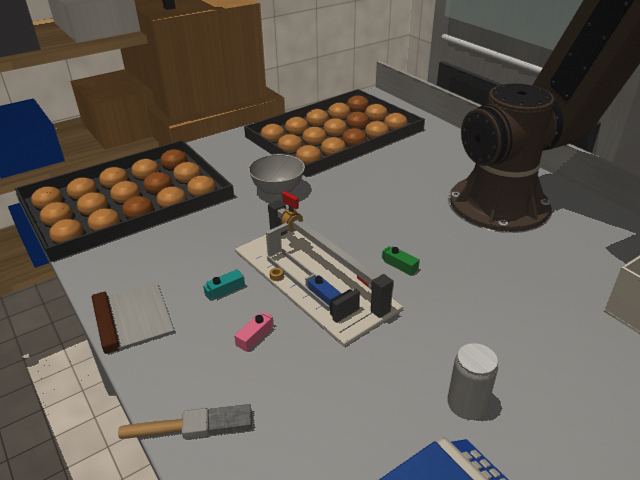

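Run:
```python
from h import *
import pickle
np.set_printoptions(precision=1,suppress=True)
C=pickle.load(open("C.pkl","rb"));t,s=C["top"],C["scene"]
print("wing tri",tri([ray(t,(383.2,247.9)),ray(s,(289.9,200.1))]))
print("wing top z127",onz(t,(383.2,247.9),127))
print("guide",onz(t,(324.9,243.9),0),onz(s,(315.7,281.4),0))
print("gauge",tri([ray(t,(292.9,236)),ray(s,(315.7,281.4))]),onz(t,(292.9,236),12))
print("fence",tri([ray(t,(268.9,236.3)),ray(s,(341.3,303.1))]))
print("stop",onz(t,(380.9,248.8),75))
print("bowl",onz(t,(479,296.4),0),"shaker",onz(t,(141.8,261.1),0),onz(s,(469.4,403.9),0))
```

```text
wing tri (array([ 509.1, -133. ,  129.4]), [0.018445589451833652, 0.018445589451786887])
wing top z127 [ 509.3 -133.4  127. ]
guide [528.3 -25.8   0. ] [526.  -18.6   0. ]
gauge (array([550.3,  36.7,  50.5]), [10.278243354923234, 10.278243354923028]) [545.6  43.9  12. ]
fence (array([544. ,  93.7,  35.3]), [0.579242296471749, 0.5792422964718145])
stop [ 510.9 -137.3   75. ]
bowl [ 407.5 -363.6    0. ] shaker [496.6 372.5   0. ] [493.9 371.8   0. ]
```

Top view: the red wing is on the brass collar at (388,249). The blue gauge is in the trough at (295,235), with the black fence at (267,237). Possible mix-ups are the spare red screw (291,277) for the wing, and pink (293,163), turquoise (360,170) and green (296,325) for the gauge. I choose the wing on the collar at the right-hand end of the bar and the blue gauge in the trough. The scene view agrees: wing (290,200), gauge (325,290).

```bash
cat >> h.py <<'E'
def axes(o):
    q=o["tool_rot"]; return R.from_quat([q[1],q[2],q[3],q[0]]).as_matrix()
def redwing(cam_,img):
    m=cv2.inRange(cv2.cvtColor(img,cv2.COLOR_BGR2HSV),(0,150,60),(8,255,255)); return m
E
python3 - <<'E'
from h import *
np.set_printoptions(precision=3,suppress=True)
o=r.observe();A=axes(o);print(A,o["joint_positions"])
d=np.array([509,-133,230])-o["eef_pos"];print("tool shift mm",A.T@d, "frac",A.T@d/40)
# posts top for yaw
import pickle;C=pickle.load(open("C.pkl","rb"))
p=onz(C["top"],(408,249),89);q=onz(C["top"],(249,264),89);print(p,q,"yaw",np.arctan2(-(q-p)[0],(q-p)[1]))
im=cv2.imread("pics/top0.png")[200:300,230:430];cv2.imwrite("pics/crop.png",cv2.resize(im,None,fx=4,fy=4,interpolation=cv2.INTER_CUBIC))
E
```

```text
[[ 0.921 -0.39  -0.   ]
 [-0.39  -0.921  0.   ]
 [-0.    -0.    -1.   ]] [ 1.458  0.359  0.012 -0.    -1.224 -0.288]
tool shift mm [520.545 598.849   1.283] frac [13.014 14.971  0.032]
[ 508.817 -189.892   89.   ] [483.519 129.793  89.   ] yaw 0.07897017115030892
```

View pics/crop.png

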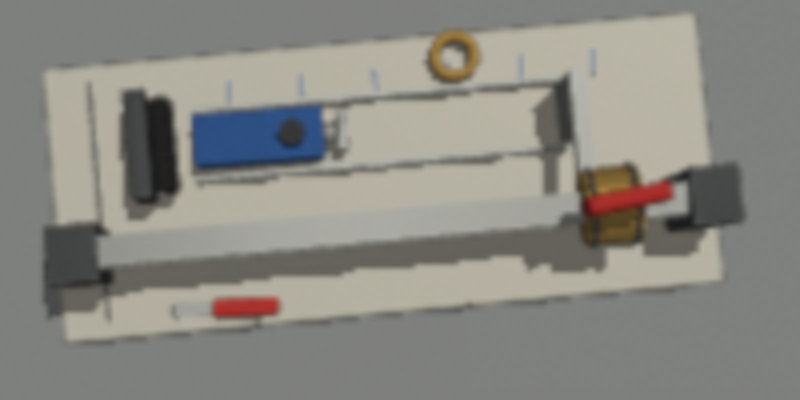

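The crop confirms it: red wing on the brass collar at crop (628,197), blue gauge at (258,137) with its rod towards the blade at (575,110), and the fence at (160,145).

>>> {"api": "move_arm", "payload": {
  "increments": [
    [[0.5,0.575,0],0],
    [[0.65,0.75,0],0],
    [[0.65,0.75,0],0],
    [[0.65,0.75,0],0],
    [[0.65,0.75,0],0],
    [[0.65,0.75,0],0],
    [[0.65,0.75,0],0],
    [[0.65,0.75,0],0]
  ],
  "claw": 1
}}

```text
clock: 1.8
eef_pos: [358.7, 326.6, 231.6]
tool_rot: [-0.0, 0.98, -0.199, 0.0]
force: [0.6, 0.7, 0.7]
gripper_width: 85.3
grip_force: 0.0
```

>>> {"api": "move_arm", "payload": {
  "increments": [
    [[0.65,0.75,0],0],
    [[0.65,0.75,0],0],
    [[0.65,0.75,0],0],
    [[0.65,0.75,0],0],
    [[0.65,0.75,0],0],
    [[0.65,0.75,0],0],
    [[0.65,0.75,0],0],
    [[0.65,0.75,0],0]
  ]
}}

```text
clock: 2.6
eef_pos: [456.6, 24.4, 231.8]
tool_rot: [-0.0, 0.98, -0.199, 0.0]
force: [0.4, 0.7, 0.7]
gripper_width: 84.9
grip_force: 0.0
```

>>> {"api": "move_arm", "payload": {
  "increments": [
    [[0.65,0.75,0],0],
    [[0.65,0.75,0],0],
    [[0.65,0.75,0],0],
    [[0.65,0.75,0],0],
    [[0,0,0],0],
    [[0,0,0],0]
  ]
}}

```text
clock: 3.2
eef_pos: [505.1, -126.0, 231.0]
tool_rot: [0.0, 0.98, -0.2, -0.0]
force: [0.1, 0.3, -0.8]
gripper_width: 85.6
grip_force: 0.0
```

>>> {"api": "move_arm", "payload": {
  "increments": [
    [[0,0,0],0.07],
    [[0,0,0],0.07],
    [[0,0,0],0.07],
    [[0,0,0],0.07],
    [[0,0,0],0.07],
    [[0,0,0],0.07],
    [[0,0,0],0.07],
    [[0,0,0],0]
  ]
}}

```text
clock: 4.0
eef_pos: [505.1, -123.9, 231.6]
tool_rot: [-0.0, 0.756, -0.655, 0.0]
force: [0.1, 0.2, 0.1]
gripper_width: 85.7
grip_force: 0.0
```

Run:
```python
from h import *
import pickle
np.set_printoptions(precision=3,suppress=True)
o=r.observe();A=axes(o);print(o["eef_pos"],A,o["force"])
f=r.grab_frame("wrist");cv2.imwrite("pics/w1.png",f["image"]);c=cam(f,o);pickle.dump((c,o),open("w1.pkl","wb"))
print(c[1][:3,3], f["tool_from_camera"])
for t in ["wing","stop","fence"]:
    print(t,[(round(d["p"],2),d["uv"]) for d in r.place_of("wrist",t)][:3])
print("pred wing",proj(c,[509.1,-133,127]))
```

```text
[ 505.128 -123.868  231.629] [[ 0.143 -0.99   0.001]
 [-0.99  -0.143  0.   ]
 [-0.    -0.001 -1.   ]] [0.064 0.24  0.147]
[ 515.77  -190.337  373.277] [[  -0.001   -0.964   -0.266   67.289]
 [   1.      -0.      -0.001   -1.138]
 [   0.001   -0.266    0.964 -141.656]
 [   0.       0.       0.       1.   ]]
wing [(0.76, [327.5, 219.6])]
stop [(0.94, [329.9, 209.0])]
fence [(0.93, [265.3, 394.3])]
pred wing [321.548 228.72 ]
```

View pics/w1.png

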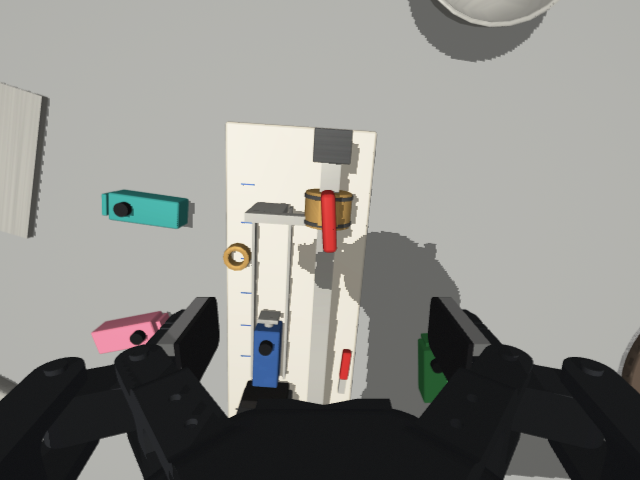

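Wrist view: red wing at about (329,221) on the brass collar at (328,209), blade at (270,212), gauge at (267,350).

```bash
cat >> h.py <<'E'
def wingmeas(c,img):
    m=redwing(c,img);n,l,st,ce=cv2.connectedComponentsWithStats(m)
    t=proj(c,[509.1,-133,127]) if 0 else None
    i=1+np.argmax(st[1:,4]); ys,xs=np.nonzero(l==i)
    hsv=img[ys,xs].astype(int)
    P=np.array([onz(c,(x,y),138)[:2] for x,y in zip(xs,ys)],np.float32)
    rect=cv2.minAreaRect(P); b=cv2.boxPoints(rect)
    e=[b[1]-b[0],b[2]-b[1]]; L=max(e,key=np.linalg.norm); L=L*np.sign(L[1])
    return np.array(rect[0]),rect[1],float(np.arctan2(-L[0],L[1])),st[i],ce[i]
E
python3 - <<'E'
from h import *
import pickle
np.set_printoptions(precision=3,suppress=True)
c,o=pickle.load(open("w1.pkl","rb"));im=cv2.imread("pics/w1.png")
print(wingmeas(c,im))
print("w z127",onz(c,(327.5,219.6),127))
C=pickle.load(open("C.pkl","rb"))
print(tri([ray(c,(327.5,219.6)),ray(C["top"],(383.2,247.9)),ray(C["scene"],(289.9,200.1))]))
# board edges -> yaw ; fence/gauge
print("post",onz(c,(333,130),89),"fence",onz(c,(265.3,394.3),33))
# bar edges via board corners
a=onz(c,(226,123),12);b=onz(c,(375,132),12);print("corners",a,b,"yaw",np.arctan2((b-a)[1]*-1,-(b-a)[0]))
E
```

```text
(array([ 505.737, -141.389]), (9.472519874572754, 42.509422302246094), 0.15144091844558716, array([321, 190,  15,  62, 831], dtype=int32), array([328.372, 220.237]))
w z127 [ 505.837 -140.217  127.   ]
(array([ 507.246, -136.904,  125.346]), [3.279042592213006, 3.837398020325226, 1.1511303000779327])
post [ 510.329 -202.692   89.   ] fence [542.725  89.698  33.   ]
corners [ 613.047 -197.659   12.   ] [ 467.818 -210.038   12.   ] yaw 0.08503429255075898
```

>>> {"api": "move_arm", "payload": {
  "increments": [
    [[0.22,0.024,0.3],0],
    [[0.215,0.024,0.5],0],
    [[0,0,0.5],0],
    [[0,0,0.4],0],
    [[0,0,0],0],
    [[0,0,0],0],
    [[0,0,0],0]
  ]
}}

```text
clock: 4.9
eef_pos: [506.4, -142.8, 164.0]
tool_rot: [-0.0, 0.756, -0.654, 0.0]
force: [0.3, 0.3, -0.1]
gripper_width: 85.2
grip_force: 0.0
```

```bash
cat > look.py <<'E'
from h import *
import sys,pickle
np.set_printoptions(precision=3,suppress=True)
o=r.observe();A=axes(o);n=sys.argv[1]
f=r.grab_frame("wrist");cv2.imwrite(f"pics/{n}.png",f["image"]);c=cam(f,o);pickle.dump((c,o),open(n+".pkl","wb"))
w=wingmeas(c,f["image"]);print(o["eef_pos"],o["force"],w)
d=np.array([*w[0],108])-o["eef_pos"];print("tool shift mm",A.T@d,"toolyaw",np.arctan2(A[1,0],A[0,0])+np.pi/2,[(round(d["p"],2),d["uv"]) for d in r.place_of("wrist","wing")])
E
python3 look.py w2
```

```text
[ 506.402 -142.79   163.997] [ 0.321  0.256 -0.145] (array([ 505.818, -143.338]), (9.506047248840332, 45.900604248046875), 0.17154084146022797, array([ 317,  238,   21,   85, 1512], dtype=int32), array([327.198, 279.691]))
tool shift mm [ 0.439  0.717 55.996] toolyaw 0.14423067985680738 [(0.91, [326.4, 279.7])]
```

View pics/w2.png

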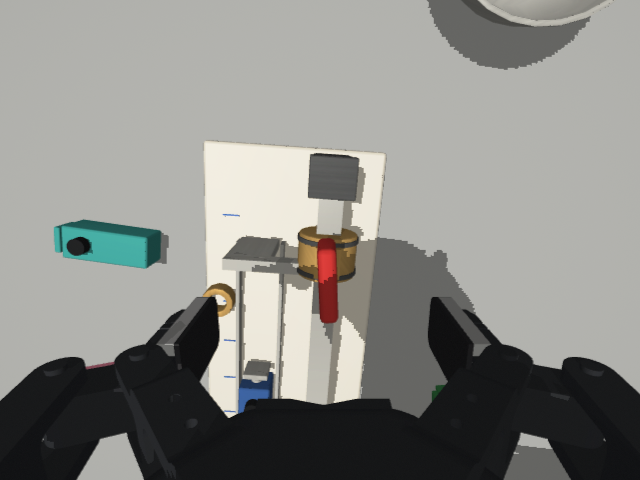

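The wing is at about (327,280), between the open fingers and clear all round. Its end face biases the y estimate, so I take the wing centre as (505.8, −141.2).

>>> {"api": "move_arm", "payload": {
  "increments": [
    [[-0.042,0.01,0.3],0],
    [[0,0,0.4],0],
    [[0,0,0.4],0],
    [[0,0,0.3],0],
    [[0,0,0],0],
    [[0,0,0],0],
    [[0,0,0],0]
  ]
}}

```text
clock: 5.7
eef_pos: [505.8, -141.0, 107.9]
tool_rot: [-0.0, 0.756, -0.654, 0.0]
force: [-0.4, 0.2, -0.4]
gripper_width: 85.5
grip_force: 0.0
```

>>> {"api": "move_arm", "payload": {
  "increments": [
    [[0,0,0],0],
    [[0,0,0],0],
    [[0,0,0],0],
    [[0,0,0],0],
    [[0,0,0],0],
    [[0,0,0],0],
    [[0,0,0],0],
    [[0,0,0],0]
  ],
  "claw": -1
}}

```text
clock: 6.5
eef_pos: [504.2, -141.2, 107.5]
tool_rot: [0.001, 0.756, -0.654, -0.001]
force: [-4.1, -0.0, 5.3]
gripper_width: 9.2
grip_force: 58.6
```

>>> {"api": "move_arm", "payload": {
  "increments": [
    [[0,0.04,0],0],
    [[0,0,0],0],
    [[0,0,0],-0.05],
    [[0,0,0],-0.05],
    [[0,0,0],-0.05],
    [[0,0,0],-0.05],
    [[0,0,0],0],
    [[0,0,0],0]
  ]
}}

```text
clock: 7.3
eef_pos: [504.7, -140.9, 107.5]
tool_rot: [-0.001, 0.875, -0.484, 0.001]
force: [3.7, 2.2, -0.5]
gripper_width: 9.2
grip_force: 58.3
```

>>> {"api": "move_arm", "payload": {
  "increments": [
    [[0,0,0],-0.06],
    [[0,0,0],-0.06],
    [[0,0,0],-0.06],
    [[0,0,0],-0.06],
    [[0,0,0],-0.06],
    [[0,0,0],-0.06],
    [[0,0,0],-0.06],
    [[0,0,0],0]
  ]
}}

```text
clock: 8.1
eef_pos: [505.5, -140.8, 107.6]
tool_rot: [-0.0, 0.998, -0.063, 0.002]
force: [6.3, 1.5, -3.9]
gripper_width: 9.5
grip_force: 58.4
```

```bash
python3 look.py w3
python3 - <<'E'
from h import *
o=r.observe();print(o["ft_torque"],o["joint_positions"])
print("world->tool",axes(o).T)
E
```

```text
[ 505.497 -140.83   107.552] [ 6.291  1.521 -3.928] (array([ 510.614, -140.998]), (9.335691452026367, 47.38722229003906), 1.452919363975525, array([ 309,  268,   28,  122, 3063], dtype=int32), array([322.954, 327.933]))
tool shift mm [ 5.099 -0.481 -0.431] toolyaw 1.4440273239605739 [(0.85, [320.5, 325.9])]
[ 0.604825   -2.59512426  0.1547759 ] [ 1.02496483e-01  2.29692532e-01 -4.84839151e-01  1.00480807e-04
 -8.53021435e-01  1.33760411e+00]
world->tool [[ 9.91474927e-01 -1.30258981e-01  3.17295846e-03]
 [-1.30257482e-01 -9.91479971e-01 -6.75604465e-04]
 [ 3.23392831e-03  2.56543308e-04 -9.99994738e-01]]
```

View pics/w3.png

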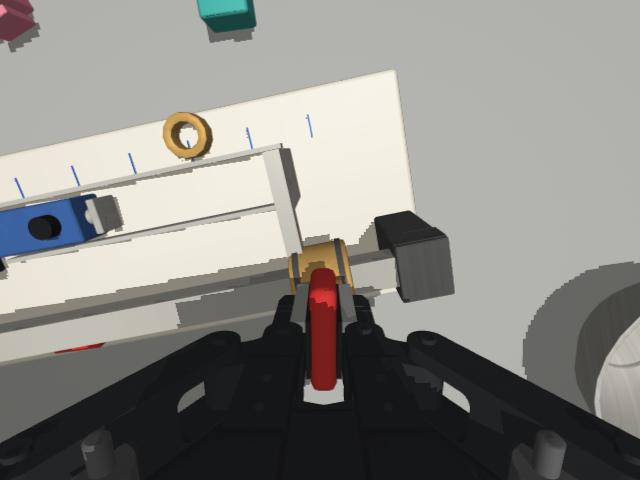

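The wing is at about (323,330) in the pads, turned to about 1.36 rad. I'll relax the grip and regrip so the tool sits on the screw's axis.

>>> {"api": "move_arm", "payload": {
  "increments": [
    [[0,0,0],0],
    [[0,0,0],0],
    [[0,0,0],0],
    [[0,0,0],0],
    [[0,0,0],0]
  ],
  "claw": -0.4
}}

```text
clock: 8.7
eef_pos: [503.4, -141.3, 107.3]
tool_rot: [0.0, 0.998, -0.064, -0.0]
force: [-0.6, 0.7, -0.1]
gripper_width: 25.8
grip_force: 0.0
```

```bash
python3 look.py w4
```

```text
[ 503.411 -141.282  107.26 ] [-0.622  0.693 -0.058] (array([ 510.443, -140.961]), (9.307291030883789, 47.03206253051758), 1.4492918252944946, array([ 307,  264,   28,  122, 3110], dtype=int32), array([320.815, 323.845]))
tool shift mm [ 6.932 -1.223 -0.742] toolyaw 1.4417860574580406 [(0.7, [318.8, 322.9])]
```

>>> {"api": "move_arm", "payload": {
  "increments": [
    [[0,0,0],0],
    [[0,0,0],0],
    [[0,0,0],0],
    [[0,0,0],0],
    [[0,0,0],0],
    [[0,0,0],0]
  ],
  "claw": -1
}}

```text
clock: 9.4
eef_pos: [503.7, -141.2, 107.5]
tool_rot: [0.0, 0.998, -0.064, 0.0]
force: [-0.9, 0.4, 4.0]
gripper_width: 9.3
grip_force: 59.0
```

>>> {"api": "move_arm", "payload": {
  "increments": [
    [[-0.032,-0.147,0],0],
    [[-0.064,-0.293,0],0],
    [[-0.064,-0.293,0],0],
    [[-0.064,-0.293,0],0],
    [[-0.064,-0.293,0],0],
    [[-0.064,-0.293,0],0],
    [[0,0,0],0],
    [[0,0,0],0]
  ]
}}

```text
clock: 10.2
eef_pos: [498.5, -74.3, 107.5]
tool_rot: [-0.0, 0.998, -0.064, 0.001]
force: [4.6, 2.3, -0.3]
gripper_width: 9.1
grip_force: 59.4
```

Run:
```python
from h import *
np.set_printoptions(precision=3,suppress=True)
o=r.observe();f=r.grab_frame("top");cv2.imwrite("pics/top2.png",cv2.resize(f["image"][200:300,230:430],None,fx=4,fy=4,interpolation=cv2.INTER_CUBIC))
print(o["eef_pos"],o["force"],o["ft_torque"])
```

```text
[498.48  -74.33  107.454] [ 4.566  2.274 -0.318] [ 0.477 -1.271  0.03 ]
```

View pics/top2.png

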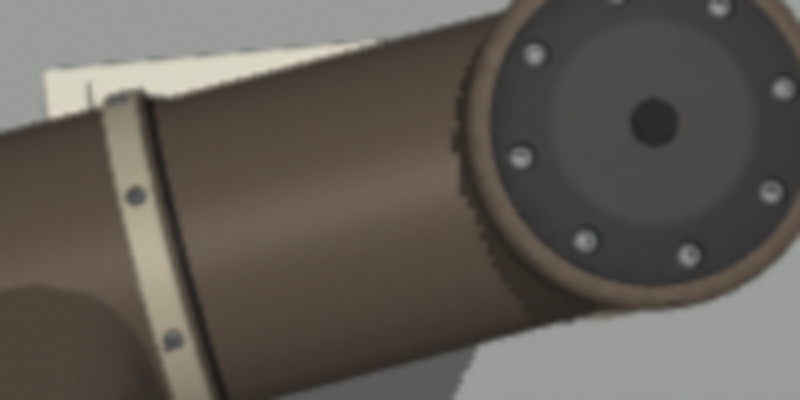

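>>> {"api": "move_arm", "payload": {
  "increments": [
    [[0.02,-0.1,0],0],
    [[-0.012,-0.15,0],0],
    [[-0.032,-0.15,0],0],
    [[-0.032,-0.15,0],0],
    [[-0.032,-0.15,0],0],
    [[-0.021,-0.1,0],0],
    [[0,0,0],0],
    [[0,0,0],0]
  ]
}}

```text
clock: 11.05
eef_pos: [496.3, -43.6, 107.4]
tool_rot: [0.0, 0.998, -0.065, -0.001]
force: [-3.4, 1.7, 9.0]
gripper_width: 9.1
grip_force: 60.7
```

```bash
cat > st.py <<'E'
from h import *
import sys
np.set_printoptions(precision=3,suppress=True)
o=r.observe();A=axes(o)
y=np.array([-np.sin(.078),np.cos(.078),0]);x=np.array([y[1],-y[0],0])
print("t",o["clock"],o["eef_pos"],"F along y,x,z",o["force"]@y,o["force"]@x,o["force"][2],"travel",(o["eef_pos"]-[503.7,-141.2,0])@y,"toolyaw",np.arctan2(A[1,0],A[0,0])+np.pi/2)
E
python3 st.py
```

```text
t 11.05 [496.327 -43.625 107.395] F along y,x,z 1.972789810705725 -3.250240282077892 9.03479974593465 travel 97.85267519162039 toolyaw 1.4416276824635983
```

>>> {"api": "move_arm", "payload": {
  "increments": [
    [[-0.015,-0.025,-0.01],0],
    [[-0.015,-0.025,0],0],
    [[-0.005,-0.025,0],0],
    [[-0.005,-0.025,0],0],
    [[-0.005,-0.025,0],0],
    [[-0.005,-0.025,0],0],
    [[-0.005,-0.025,0],0],
    [[-0.005,-0.025,0],0]
  ]
}}

```text
clock: 11.85
eef_pos: [495.7, -35.0, 107.5]
tool_rot: [0.0, 0.998, -0.064, -0.001]
force: [-3.9, -0.9, 2.3]
gripper_width: 9.1
grip_force: 59.8
```

```bash
python3 st.py
```

```text
t 11.85 [495.685 -34.952 107.462] F along y,x,z -0.5883512298236538 -3.93769190928806 2.289870670947267 travel 106.54958220561247 toolyaw 1.4421385415432777
```

>>> {"api": "move_arm", "payload": {
  "increments": [
    [[-0.005,-0.025,0],0],
    [[-0.005,-0.025,0],0],
    [[-0.005,-0.025,0],0],
    [[-0.005,-0.025,0],0]
  ]
}}

```text
clock: 12.25
eef_pos: [495.4, -30.9, 107.4]
tool_rot: [0.0, 0.998, -0.064, -0.001]
force: [-5.5, -1.6, 3.0]
gripper_width: 9.2
grip_force: 59.8
```

```bash
python3 st.py
```

```text
t 12.25 [495.415 -30.9   107.439] F along y,x,z -1.1978250974962565 -5.587653504046079 3.0106977941510764 travel 110.61009812587129 toolyaw 1.4420624129258004
```

>>> {"api": "move_arm", "payload": {
  "increments": [
    [[-0.025,-0.02,0],0],
    [[-0.022,-0.02,0],0],
    [[-0.006,-0.025,0],0],
    [[-0.006,-0.025,0],0]
  ]
}}

```text
clock: 12.65
eef_pos: [494.9, -26.5, 107.5]
tool_rot: [-0.0, 0.998, -0.064, 0.001]
force: [2.8, -0.7, -7.8]
gripper_width: 8.7
grip_force: 58.4
```

```bash
python3 st.py
```

```text
t 12.65 [494.876 -26.55  107.548] F along y,x,z -0.9102637789927277 2.7866311663543093 -7.770984235218786 travel 114.98946179663352 toolyaw 1.4423530738612456
```

>>> {"api": "move_arm", "payload": {
  "increments": [
    [[-0.006,-0.025,0],0],
    [[-0.006,-0.025,0],0],
    [[-0.006,-0.025,0],0]
  ]
}}

```text
clock: 12.95
eef_pos: [494.6, -23.7, 107.6]
tool_rot: [-0.0, 0.998, -0.064, 0.001]
force: [5.9, -2.3, -10.9]
gripper_width: 9.2
grip_force: 58.2
```

```bash
python3 st.py
```

```text
t 12.95 [494.566 -23.687 107.557] F along y,x,z -2.7710433760278677 5.698656321409222 -10.860026910955868 travel 117.86699641605186 toolyaw 1.4423949697262797
```

>>> {"api": "move_arm", "payload": {
  "increments": [
    [[-0.006,-0.025,0],0],
    [[-0.006,-0.025,0],0]
  ]
}}

```text
clock: 13.15
eef_pos: [494.4, -21.6, 107.6]
tool_rot: [-0.0, 0.998, -0.064, 0.001]
force: [6.1, -2.5, -10.6]
gripper_width: 9.0
grip_force: 58.2
```

```bash
python3 st.py
```

```text
t 13.15 [494.429 -21.647 107.576] F along y,x,z -2.949814778559584 5.843724268238853 -10.601443773848038 travel 119.91220800409997 toolyaw 1.4423473882019813
```

>>> {"api": "move_arm", "payload": {
  "increments": [
    [[0.01,-0.025,0.005],0],
    [[-0.005,-0.025,0],0]
  ]
}}

```text
clock: 13.35
eef_pos: [494.4, -19.9, 107.5]
tool_rot: [0.0, 0.998, -0.064, 0.0]
force: [4.7, -2.4, -6.4]
gripper_width: 9.4
grip_force: 58.8
```

```bash
python3 st.py
```

```text
t 13.35 [494.354 -19.935 107.531] F along y,x,z -2.7925103582633772 4.449589433507727 -6.392283055616634 travel 121.62431028494181 toolyaw 1.4423077402868576
```

>>> {"api": "move_arm", "payload": {
  "increments": [
    [[-0.005,-0.025,0],0],
    [[-0.005,-0.025,0],0]
  ]
}}

```text
clock: 13.55
eef_pos: [494.1, -17.8, 107.5]
tool_rot: [-0.0, 0.998, -0.064, 0.0]
force: [4.5, -2.8, -7.4]
gripper_width: 8.9
grip_force: 58.8
```

```bash
python3 st.py
```

```text
t 13.55 [494.145 -17.752 107.536] F along y,x,z -3.1475401089753308 4.31354819207339 -7.445896306754635 travel 123.81674497193845 toolyaw 1.4422984685016207
```

>>> {"api": "move_arm", "payload": {
  "increments": [
    [[-0.005,-0.025,0],0],
    [[0,0,0],0]
  ]
}}

```text
clock: 13.75
eef_pos: [494.1, -16.5, 107.5]
tool_rot: [-0.0, 0.998, -0.064, 0.0]
force: [4.3, -0.6, -8.7]
gripper_width: 9.2
grip_force: 58.7
```

```bash
python3 st.py
```

```text
t 13.75 [494.072 -16.546 107.538] F along y,x,z -0.9617325770982731 4.245441997634011 -8.682741313750062 travel 125.0250063069275 toolyaw 1.442443064362026
```

>>> {"api": "move_arm", "payload": {
  "increments": [
    [[-0.005,-0.025,0],0],
    [[0,0,0],0]
  ]
}}

```text
clock: 13.95
eef_pos: [494.0, -15.6, 107.5]
tool_rot: [-0.0, 0.998, -0.064, 0.0]
force: [4.0, -1.1, -7.5]
gripper_width: 9.3
grip_force: 58.7
```

```bash
python3 st.py
```

```text
t 13.95 [493.975 -15.629 107.525] F along y,x,z -1.4407824677155028 3.9308231869532047 -7.482349678752896 travel 125.94680051422678 toolyaw 1.4423376781121051
```

>>> {"api": "move_arm", "payload": {
  "increments": [
    [[-0.005,-0.025,0],0],
    [[0,0,0],0]
  ]
}}

```text
clock: 14.15
eef_pos: [493.9, -15.1, 107.5]
tool_rot: [0.0, 0.998, -0.064, 0.0]
force: [5.7, -3.9, -7.8]
gripper_width: 9.2
grip_force: 58.7
```

```bash
python3 st.py
```

```text
t 14.15 [493.911 -15.065 107.528] F along y,x,z -4.30107395349055 5.344244294700586 -7.836265658523304 travel 126.5143483715153 toolyaw 1.4424650870811977
```

>>> {"api": "move_arm", "payload": {
  "increments": [
    [[-0.005,-0.025,0],0],
    [[0,0,0],0]
  ]
}}

```text
clock: 14.35
eef_pos: [493.9, -14.6, 107.6]
tool_rot: [0.001, 0.998, -0.064, 0.0]
force: [7.2, -7.5, -8.6]
gripper_width: 9.4
grip_force: 58.7
```

```bash
python3 st.py
```

```text
t 14.35 [493.876 -14.584 107.551] F along y,x,z -8.061452133854889 6.5850477777286835 -8.614786716420532 travel 126.9965138756123 toolyaw 1.4425501823904614
```

>>> {"api": "move_arm", "payload": {
  "increments": [
    [[0,0,0],0],
    [[0,0,0],0],
    [[0,0,0],0]
  ]
}}

```text
clock: 14.65
eef_pos: [493.9, -14.6, 107.6]
tool_rot: [0.001, 0.998, -0.064, 0.0]
force: [6.3, -7.8, -8.8]
gripper_width: 9.0
grip_force: 58.7
```

```bash
python3 st.py
```

```text
t 14.65 [493.884 -14.612 107.572] F along y,x,z -8.244977502774022 5.64178652160436 -8.805525783745674 travel 126.9676397472248 toolyaw 1.4423514827869361
```

>>> {"api": "move_arm", "payload": {
  "increments": [
    [[0,0,0],0.04],
    [[0,0,0],0.04]
  ]
}}

```text
clock: 14.85
eef_pos: [493.9, -14.6, 107.5]
tool_rot: [0.001, 0.989, -0.149, 0.0]
force: [6.8, -7.5, -9.3]
gripper_width: 9.1
grip_force: 58.6
```

```bash
python3 st.py
```

```text
t 14.85 [493.862 -14.596 107.54 ] F along y,x,z -8.008303657996635 6.178408735347507 -9.296522933252788 travel 126.98605106036256 toolyaw 1.2716533556210932
```

>>> {"api": "move_arm", "payload": {
  "increments": [
    [[0,0,0],0.04],
    [[0,0,0],0.04]
  ]
}}

```text
clock: 15.05
eef_pos: [493.9, -14.5, 107.6]
tool_rot: [0.001, 0.973, -0.231, 0.0]
force: [5.8, -7.5, -9.5]
gripper_width: 8.9
grip_force: 58.7
```

```bash
python3 st.py
```

```text
t 15.05 [493.877 -14.534 107.57 ] F along y,x,z -7.89217809935284 5.206596030322734 -9.455422927189526 travel 127.0466234894327 toolyaw 1.1040109336415167
```

>>> {"api": "move_arm", "payload": {
  "increments": [
    [[0,0,0],0.04],
    [[0,0,0],0.04]
  ]
}}

```text
clock: 15.25
eef_pos: [493.9, -14.5, 107.5]
tool_rot: [0.0, 0.95, -0.312, 0.0]
force: [5.7, -6.3, -8.6]
gripper_width: 9.3
grip_force: 58.7
```

```bash
python3 st.py
```

```text
t 15.25 [493.896 -14.503 107.536] F along y,x,z -6.735759268808403 5.232469601870105 -8.578437859236832 travel 127.07589322670398 toolyaw 0.936470011762158
```

>>> {"api": "move_arm", "payload": {
  "increments": [
    [[0,0,0],0.04],
    [[0,0,0],0.04]
  ]
}}

```text
clock: 15.45
eef_pos: [493.9, -14.5, 107.6]
tool_rot: [0.0, 0.921, -0.39, 0.0]
force: [6.6, -7.0, -8.4]
gripper_width: 9.2
grip_force: 58.7
```

```bash
python3 st.py
```

```text
t 15.45 [493.909 -14.478 107.559] F along y,x,z -7.460474095710999 5.993010691981889 -8.447276815235579 travel 127.10004856619011 toolyaw 0.7689401578786642
```

>>> {"api": "move_arm", "payload": {
  "increments": [
    [[0,0,0],0.04],
    [[0,0,0],0.04],
    [[0,0,0],0.04]
  ]
}}

```text
clock: 15.75
eef_pos: [494.0, -14.5, 107.6]
tool_rot: [0.0, 0.865, -0.503, 0.0]
force: [6.7, -6.6, -9.7]
gripper_width: 9.3
grip_force: 58.8
```

```bash
python3 st.py
```

```text
t 15.75 [493.97  -14.48  107.566] F along y,x,z -7.063193854935046 6.207171240227514 -9.653116764801206 travel 127.09280297317112 toolyaw 0.5175993623330275
```

>>> {"api": "move_arm", "payload": {
  "increments": [
    [[0,0,0],0.04],
    [[0,0,0],0.04],
    [[0,0,0],0.04],
    [[0,0,0],0.04],
    [[0,0,0],0.03],
    [[0,0,0],0]
  ]
}}

```text
clock: 16.35
eef_pos: [494.0, -14.4, 107.6]
tool_rot: [0.0, 0.748, -0.663, 0.0]
force: [6.7, -6.5, -9.3]
gripper_width: 8.9
grip_force: 58.9
```

```bash
python3 st.py
```

```text
t 16.35 [494.015 -14.445 107.588] F along y,x,z -7.045959024352558 6.132248538185269 -9.334351486986648 travel 127.12438571729636 toolyaw 0.12057667631622127
```

>>> {"api": "move_arm", "payload": {
  "increments": [
    [[0,0,0],0],
    [[0,0,0],0],
    [[0,0,0],0],
    [[0,0,0],0],
    [[0,0,0],0],
    [[0,0,0],0]
  ],
  "claw": 0.2
}}

```text
clock: 16.95
eef_pos: [493.7, -13.7, 107.6]
tool_rot: [-0.0, 0.749, -0.662, 0.0]
force: [-0.1, -0.3, -0.7]
gripper_width: 51.1
grip_force: 0.0
```

>>> {"api": "move_arm", "payload": {
  "increments": [
    [[0,0,-0.3],0],
    [[0,0,-0.5],0],
    [[0,0,-0.6],0],
    [[0,0,-0.6],0],
    [[0,0,-0.6],0],
    [[0,0,-0.4],0],
    [[0,0,0],0],
    [[0,0,0],0]
  ]
}}

```text
clock: 17.75
eef_pos: [493.6, -13.7, 228.1]
tool_rot: [-0.001, 0.749, -0.662, 0.0]
force: [-0.3, 0.4, -1.3]
gripper_width: 51.2
grip_force: 0.0
```

```bash
python3 look.py w5; python3 st.py
```

```text
[493.629 -13.721 228.106] [-0.289  0.351 -1.273] (array([495.73, -17.68]), (9.59853458404541, 43.14680862426758), 0.1227152869105339, array([316, 210,  15,  62, 834], dtype=int32), array([323.235, 239.944]))
tool shift mm [  4.242  -1.475 120.105] toolyaw 0.12269244172752747 [(0.81, [321.9, 239.5])]
t 17.85 [493.168 -13.855 227.024] F along y,x,z -0.42294800700767554 -0.054960472556663385 -0.13656703294933076 travel 127.77836791786213 toolyaw 0.12270784713840466
```

View pics/w5.png

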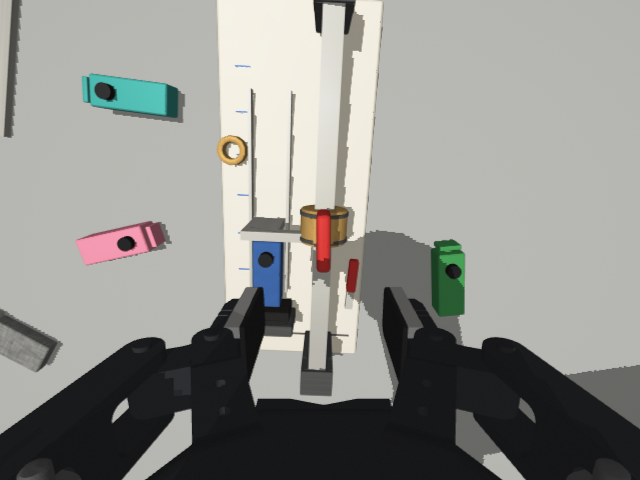

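The wing is back in line with the bar at about (323,240), measured at about 0.04 rad, so it is tight. The blade (270,232) is on the gauge's foot and the gauge (267,270) is against the fence (272,315). The gripper is clear of everything.

```bash
python3 -c "
from plant import r
print(r.hand_in())"
```

```text
the job is handed in; nothing more can be done
None
```

I handed the job in with the gauge nipped between blade and fence, after about 7–8 N at the wrist, drag included. The screw is tight at about 0.04 rad and the gripper is clear of everything; `hand_in()` gave no verdict.

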